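# Preload a module in the load stand with its coaxial coarse and fine knobs

## Task

With the load stand's large outer knob, lower the foot until it just touches the module and the gauge begins to show load, no more than 5 N. Then use the small inner knob alone to bring the gauge to 15 N, never above 20 N, and let go with the load standing. Do not shift the module, and leave the spare module and the brass ring where they are.

Things in the scene. Friction and masses are not known exactly. Their poses are not given: they have to be found in the camera images.
- head_top (a point): Centre of the flat top of the stand's head, on the vertical axis of the knobs, 165 mm over the table. The stand is a fixed olive C-frame, base 200 x 270 x 14 mm, head 75 mm wide; x axis towards its column, z up.
- gauge_center (a point): Centre of the gauge's white dial, 61 mm across, lying face up beside the spindle just below the head, 78 mm from the knobs' axis along the y axis of head_top. It goes up and down with the spindle. Needle at 0 points along this point's x axis.
- coarse_grip (a point): Centre of the large outer knob, a black ribbed disc 56 mm in diameter and 24 mm high; the point is on its vertical axis, 12 mm below its top face. Its underside is 14 to 32 mm above the head. Both knobs ride on the spindle and go down with it, 6 mm per rad of the outer knob.
- fine_grip (a point): Centre of the small inner knob, which stands coaxially on top of the outer one: black, ribbed, 22 mm in diameter and 30 mm high; the point is on the axis, 14 mm below its top and 17 mm above the outer knob's top face. It keeps its height as it is turned.
- coarse (a joint): Turn of the outer knob, rad; grows clockwise seen from above, lowering spindle, both knobs and foot 6 mm per rad. Stiff, about 0.16 N m; stays where left. Starts between 0 and 0.9. The turn needed to touch the module is unknown, some 0.5 to 2.7 rad, as the anvil's height is set anew each time. After touching, the load grows about 30 N per rad.
- fine (a joint): Turn of the inner knob, rad; starts at 0, stops at -4 and +4; grows clockwise seen from above, lowering the foot 1.5 mm per rad. Needs about 0.06 N m; stays where left. With the foot touching, the load grows about 7 N per rad.
- needle (a joint): Gauge needle, rad: 0.1 rad per newton on the foot (1.5 rad = 15 N), 0 unloaded, growing clockwise seen from above. At 0 it points along the x axis of gauge_center. Ticks every 5 N (0.5 rad), the 15 N one longer and thicker; end at 25 N. The foot is sprung, about 5 N per mm.
- module_center (a point): Centre of the module, a loose upright aluminium cylinder 36 mm in diameter and 30 mm high with a black band, standing on the steel anvil (44 mm disc) beneath the foot.
- anvil_top (a point): Centre of the top face of the anvil, straight below the knobs.
- spare_center (a point): Centre of a spare module, same as the other, standing on the stand's base to one side. Bystander.
- spacer: Brass ring 40 mm across and 12 mm high lying on the stand's base behind the spare; origin at the centre of its underside. Bystander.

How it is judged:
By the outcome, as a careful person would: the job done as asked, in the order asked, and still so for the second after the job is handed in, with the robot touching nothing.
It also fails if it takes over 72 s, if anything falls off the work surface, if the arm or the gripper's body presses on something with over 40 N, if the wrist force passes 120 N, or if a joint passes its speed limit or range.

## Robot

A 6-joint arm with a two-finger parallel gripper is mounted at the origin on the work surface. World frame = base frame: x ahead of the robot, y to its left, z up, the work surface at z = 0. Lengths are in m, angles in degrees, forces in N, time in s.
With the tool pointing down it reaches from about 0.3 to 0.75 m from the base axis. Payload 8.5 kg.
Tool frame: the origin (TCP) lies between the finger pads; the fingertips stand 17 mm ahead of it and the grasp point (between the pads) lies 2 mm behind it; z points along the fingers, y is the direction in which the jaws open and shut (so a half turn about z gives the same grasp; the last joint's range is limited). The gripper opens to 85 mm and grips with 20 to 120 N. Pads are 22 mm wide; open, the fingers measure 114 mm over their backs; the gripper's body (76 mm by 85 mm) begins 54 mm behind the grasp point. The pads swing forward as they close: fully open they stand 13 mm farther back than shut.
Start: joints at [-79.83, 21.807, 74.336, -0, 83.858, -12.336], TCP at [0.211, -0.508, 0.248] pointing down, gripper open.
Joint ranges: [-178.18, 178.18], [-50.72, 133.34], [12.68, 142.11], [-81.47, 261.47], [9.98, 163.14], [-165.26, 165.26]. Speed limits (degrees/s): [136.94, 136.94, 180, 180, 180, 180].

## Interface

Orientations are given as a 3x3 rotation matrix whose columns are the frame's x, y, z axes.
In Python, from rig import readout, eyes, env gives the robot as it stands.
- The arm moves only by the tool arm_command, never from a script. Its argument "rows" is text: rows parted by semicolons, each of 7 numbers parted by spaces: the closure, from 0 (fully open) to 1 (shut), then the shift along the tool's x, y, z in mm, then the turn, a rotation vector about the tool's x, y, z in degrees. In form: grip dx dy dz rx ry rz; .... A call has 1 to 5 rows; each row shifts and turns the commanded pose from where the row before left it, along the tool's axes as they then stand; what a row does not reach is not made up. A row lasts 1/12 s, in which the tool goes at most 41.7 mm and 7.16 degrees, less where a joint would pass 70% of its speed; a pose out of reach is approached as far as the arm can. A call with a gripper value outside its range is refused whole. The fingers move at their own pace and stop on an object; "squeeze" is the grip in N (left out, the last holds). Time passes only in rows, so rows that do not move let the fingers close. It gives the time, the measured TCP pose, the force and the opening at its end, in the units of the state.
- readout.observe(): the state, without advancing time (a new reading comes with each control period).
- eyes.get_image(name): name is "scene" or "top"; returns the picture (420x560x3 uint8, red, green, blue); there is no depth.
- eyes.camera_model(name): a dict with "mtx" (3x3 intrinsics, pixels), "view" (4x4, takes a point from world to camera coordinates). Camera axes: x right, y up, looking along -z (the intrinsics and any distortion apply to the point x, -y, -z); pixel columns grow to the right and rows downward; lengths in m; the calibration is good to about 2 mm. A picture is of the moment at which its call begins. camera_model takes no time and is no camera call.
- env.close_job(): hands the job in, once; it reports no verdict.
The state is a dict: "time_s": time; "q": joint angles; "qvel": joint speeds; "joint_efforts": joint torques, N m; "position": TCP position; "tool_rot": TCP orientation; "ft_force": force on the tool from outside, world axes, zero at the start; "wrist_torque": the same for the moment, N m; "grip_width": finger opening in m.
Only numpy, scipy, OpenCV 4.12 (cv2) and the standard library are available. Lean on these libraries where they do the work, as an engineer would, in place of code of your own. Each camera call takes 0.05 s, during which the arm holds its last target. There are 200 camera calls.

## Working session

There is one attempt and no reset: what is moved stays moved. The work goes in short steps, Python scripts to look and compute and a tool call to move; the robot and the scene stay as the last step left them, time stands still between calls to the robot, and variables do not carry over. Pictures are saved under pics/ and viewed, about 8 in all and at most 12, crops included, and the job is handed in when it is done.

Besides the shell and the picture viewer there is one more tool, called after "Emit:" as name(argument=value, ...) on one line, values as JSON. arm_command: Moves the arm, as the interface text tells. Its arguments: {"type":"object","properties":{"rows":{"type":"string"},"squeeze":{"type":"number"}},"required":["rows"]}

```bash
mkdir -p pics; python3 - <<'E'
from rig import readout, eyes, env
import cv2,numpy as np
for n in("scene","top"):
    im=eyes.get_image(n); cv2.imwrite(f"pics/{n}0.png",im[:,:,::-1])
    m=eyes.camera_model(n); print(n,{k:np.round(v,4).tolist() if not isinstance(v,str) else v for k,v in m.items()})
print(readout.observe())
E
```

```text
scene {'mtx': [[403.0927, 0.0, 282.4846], [0.0, 403.0927, 209.3918], [0.0, 0.0, 1.0]], 'view': [[-0.7373, 0.6755, 0.0104, 0.4317], [-0.5155, -0.5725, 0.6376, 0.2299], [0.4366, 0.4648, 0.7703, -1.1004], [0.0, 0.0, 0.0, 1.0]]}
top {'mtx': [[540.7581, 0.0, 284.2671], [0.0, 540.7581, 219.0308], [0.0, 0.0, 1.0]], 'view': [[-0.0135, -0.9998, -0.0124, 0.0319], [0.9977, -0.0143, 0.0655, -0.6145], [-0.0657, -0.0115, 0.9978, -0.8853], [0.0, 0.0, 0.0, 1.0]]}
{'time_s': 0.1, 'q': array([-7.98303644e+01,  2.18374684e+01,  7.43767306e+01,  3.57226826e-04,
        8.38586350e+01, -1.23347194e+01]), 'qvel': array([ 0.06074241, -0.01842484, -0.1592729 ,  0.06564899,  0.04094918,
        0.107458  ]), 'joint_efforts': array([ 2.58225264e-03, -4.49221945e+01, -2.31657082e+01, -1.80774255e-04,
        3.66231281e-03, -2.55859095e-05]), 'position': array([ 0.21048248, -0.50788728,  0.247792  ]), 'tool_rot': array([[ 9.23850729e-01,  3.82752900e-01, -2.18344058e-04],
       [ 3.82752861e-01, -9.23849922e-01,  1.25231538e-03],
       [ 2.77610202e-04, -1.24052429e-03, -9.99999192e-01]]), 'ft_force': array([ 0.22596162,  0.35174928, -0.63566821]), 'wrist_torque': array([0.00984412, 0.05263864, 0.03356733]), 'grip_width': 0.08558148851674488}
```

View pics/scene0.png

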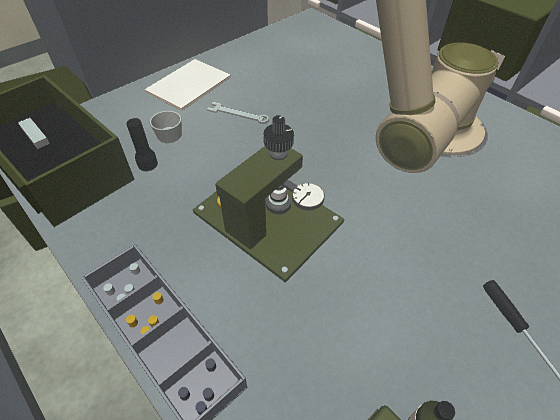

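View pics/top0.png

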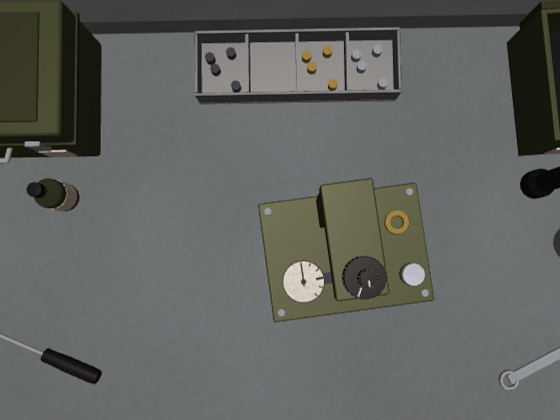

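The scene view shows the stand with its black knobs at about (278,130) and the dial at (308,195). In the top view the knobs are at (365,277), the dial at (304,281) with its needle up, the spare at (413,274) and the ring at (397,222). I'll zoom in on both.

```bash
python3 - <<'E'
import cv2,numpy as np
a=cv2.imread("pics/top0.png")[235:320,265:405]; b=cv2.imread("pics/scene0.png")[105:225,240:340]
a=cv2.resize(a,None,fx=5,fy=5,interpolation=cv2.INTER_CUBIC)[:, :700]
b=cv2.resize(b,None,fx=5,fy=5,interpolation=cv2.INTER_CUBIC)
cv2.imwrite("pics/a.png",a);cv2.imwrite("pics/b.png",b)
E
```

```text
(no output)
```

View pics/a.png

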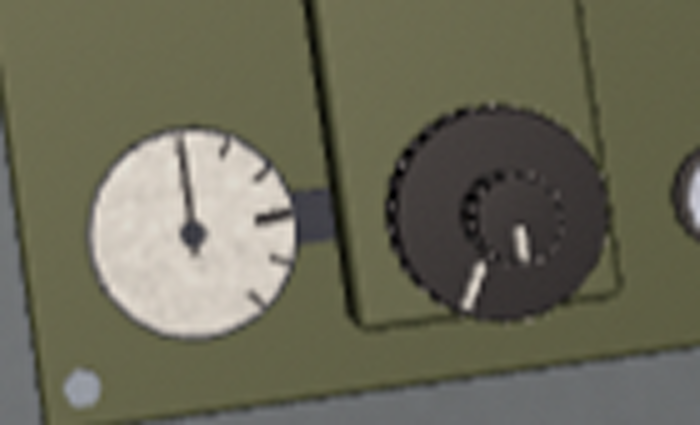

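View pics/b.png

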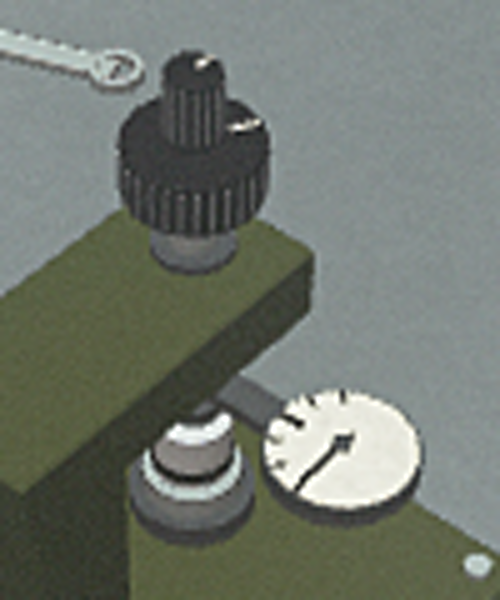

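Both crops are clear. The fine knob's top centre is at about (368.4,278.6) in top and (278.6,119) in scene. The dial hub is at (303.6,282), with the needle at 0. Next I triangulate.

```bash
cat > h.py <<'E'
from rig import readout, eyes, env
import cv2,numpy as np
def P(n):
    m=eyes.camera_model(n); return m["mtx"]@np.diag([1,-1,-1])@m["view"][:3], m
def tri(a,b):
    X=cv2.triangulatePoints(P("top")[0],P("scene")[0],np.array(a,float).reshape(2,1),np.array(b,float).reshape(2,1)).ravel(); return X[:3]/X[3]
def proj(n,X):
    p=P(n)[0]@np.r_[X,1]; return p[:2]/p[2]
def plane(n,p,z):
    M=P(n)[0]; H=np.c_[M[:,0],M[:,1],M[:,2]*z+M[:,3]]; x=np.linalg.solve(H,np.r_[p,1]); return x[:2]/x[2]
E
python3 - <<'E'
from h import *
print({k for k in eyes.camera_model("top")})
X=tri((368.4,278.6),(278.6,119)); print("fine top",X,proj("top",X),proj("scene",X))
print("coarse top", plane("top",(365.4,277.8),X[2]-.031))
s=[plane("top",p,.014) for p in [(268,211),(409,192),(425,293),(281,313)]];print(s)
for d in (s[0]-s[3],s[1]-s[2]): print("yaw",np.degrees(np.arctan2(d[1],d[0])))
for d in (s[0]-s[1],s[3]-s[2]): print("yaw",np.degrees(np.arctan2(-d[0],d[1])))
print(tri((303.6,282),(240+343/5,105+440/5)))
E
```

```text
{'mtx', 'view'}
fine top [ 0.52363764 -0.0830787   0.24272852] [368.10012258 278.90640676] [278.06386243 118.95261362]
coarse top [ 0.52367945 -0.08395621]
[array([0.62924799, 0.05071403]), array([ 0.65794941, -0.18764464]), array([ 0.48840005, -0.20939009]), array([0.45830892, 0.03099681])]
yaw 6.579790171146938
yaw 7.308534386584722
yaw 6.866083914291874
yaw 7.135052333981441
[ 0.51327217 -0.00512869  0.10097479]
```

```bash
python3 - <<'E'
from h import *
X=tri((265+360/5,235+325/5),(240+311/5,105+256/5)); print("head corner",X,proj("top",X),proj("scene",X))
c=np.array([.5236,-.0835])
for zu in (.1857,.1897,.1937):
    t=np.linspace(0,6.28,100)
    b=np.array([proj("scene",np.r_[c+.028*np.array([np.cos(a),np.sin(a)]),zu]) for a in t])
    f=np.array([proj("scene",np.r_[c+.011*np.array([np.cos(a),np.sin(a)]),zu+.055]) for a in t])
    print(zu,"bottom crop row",(b[:,1].max()-105)*5,"fine top rows",(f[:,1].min()-105)*5,(f[:,1].max()-105)*5)
E
```

```text
head corner [ 0.49010396 -0.05068     0.15403346] [336.73045982 300.25767971] [301.71855316 156.16637632]
0.1857 bottom crop row 240.66798668203162 fine top rows 54.708302328804166 93.14289132919455
0.1897 bottom crop row 232.6216170558378 fine top rows 45.682897667450106 84.10608433337835
0.1937 bottom crop row 224.50855638699807 fine top rows 36.580884136465386 74.99106072324032
```

```bash
python3 - <<'E'
from h import *
# base screws seen in both
for t,s in (((265+82/5,235+388/5),(240+478/5,105+565/5)),((425,293),(0,0)),((268,211),(285,269))):
    if s[0]: X=tri(t,s); print(X, proj("top",X)-t, proj("scene",X)-s)
im=cv2.imread("pics/scene0.png"); 
for p in ((.4583,.031),(.6292,.0507)): print(proj("scene",np.r_[p,.014]))
print("head corner @.165", proj("scene",np.array([.4925,-.0499,.165])), proj("top",np.array([.4925,-.0499,.165])))
print("gauge @.1", proj("scene",np.array([.5141,-.0061,.12])))
E
```

```text
[0.45798375 0.03084056 0.00799326] [-0.23843769  0.20832606] [-0.43713308 -0.01960252]
[0.62883185 0.05162308 0.01029411] [-0.44028087  0.42793614] [-0.94919002 -0.07399794]
[335.42509002 216.38072831]
[283.61960379 267.74432904]
head corner @.165 [301.38033261 152.75539322] [336.80026631 299.19459372]
gauge @.1 [308.02702534 186.37857209]
```

The base screws and the head corner both triangulate 5–10 mm low, so the scene camera has a bias. The corrected fine top is at z≈0.250 and the axis at about (0.525,-0.082). I'll move above it.

Emit:
arm_command(rows="0 30.25 -18.2 -3.5 0 0 0;0 30.25 -18.2 -3.5 0 0 0;0 30.25 -18.2 -3.5 0 0 0;0 30.25 -18.2 -3.5 0 0 0;0 30.25 -18.2 -3.5 0 0 0")

```text
time_s: 0.52
position: [0.316, -0.3646, 0.2657]
tool_rot: [[0.924, 0.382, -0.0], [0.382, -0.924, 0.001], [0.0, -0.001, -1.0]]
ft_force: [1.0, -0.1, 1.0]
grip_width: 0.0852
```

Emit:
arm_command(rows="0 30.25 -18.2 -3.5 0 0 0;0 30.25 -18.2 -3.5 0 0 0;0 30.25 -18.2 -3.5 0 0 0;0 30.25 -18.2 -3.5 0 0 0;0 30.25 -18.2 -3.5 0 0 0")

```text
time_s: 0.93
position: [0.4209, -0.2225, 0.2834]
tool_rot: [[0.924, 0.383, -0.0], [0.383, -0.924, 0.0], [-0.0, -0.0, -1.0]]
ft_force: [-0.3, -0.6, 0.3]
grip_width: 0.0857
```

Emit:
arm_command(rows="0 30.25 -18.2 -3.5 0 0 0;0 30.25 -18.2 -3.5 0 0 0;0 30.25 -18.2 -3.5 0 0 0;0 30.25 -18.2 -3.5 0 0 0;0 30.25 -18.2 -3.5 0 0 0")

```text
time_s: 1.35
position: [0.5259, -0.0805, 0.3007]
tool_rot: [[0.924, 0.383, -0.001], [0.383, -0.924, 0.0], [-0.001, -0.0, -1.0]]
ft_force: [0.5, 0.3, -1.1]
grip_width: 0.0853
```

Emit:
arm_command(rows="0 0 0 0 0 0 -7;0 0 0 0 0 0 -7;0 0 0 0 0 0 -7;0 0 0 0 0 0 -7;0 0 0 0 0 0 -7")

```text
time_s: 1.77
position: [0.5251, -0.082, 0.3004]
tool_rot: [[0.532, 0.847, -0.001], [0.847, -0.532, 0.0], [-0.0, -0.001, -1.0]]
ft_force: [0.1, -0.6, -0.2]
grip_width: 0.085
```

Emit:
arm_command(rows="0 0 0 0 0 0 -7;0 0 0 0 0 0 -7;0 0 0 0 0 0 -7;0 0 0 0 0 0 -7;0 0 0 0 0 0 -7")

```text
time_s: 2.18
position: [0.5251, -0.0822, 0.3004]
tool_rot: [[-0.05, 0.999, -0.001], [0.999, 0.05, 0.0], [0.0, -0.001, -1.0]]
ft_force: [-0.1, 0.0, 0.5]
grip_width: 0.0857
```

Emit:
arm_command(rows="0 0 0 0 0 0 -7;0 0 0 0 0 0 -7;0 0 0 0 0 0 -4.6;0 0 0 0 0 0 0")

```text
time_s: 2.52
position: [0.5251, -0.0822, 0.3005]
tool_rot: [[-0.363, 0.932, -0.001], [0.932, 0.363, 0.0], [0.001, -0.001, -1.0]]
ft_force: [-0.0, -1.0, -0.4]
grip_width: 0.0856
```

```bash
python3 - <<'E'
from h import *
o=readout.observe();print(o["time_s"],o["position"],o["q"],o["tool_rot"].round(4).tolist(),o["ft_force"])
a=eyes.get_image("top")[:,:,::-1];b=eyes.get_image("scene")[:,:,::-1]
a=cv2.resize(a[200:350,240:440],None,fx=2.6,fy=3);b=cv2.resize(b[60:230,210:370],None,fx=1.7*1,fy=2.647*.64)
a=cv2.resize(eyes.get_image("top")[200:350,240:440,::-1],(400,300),interpolation=cv2.INTER_CUBIC)
b=cv2.resize(eyes.get_image("scene")[50:230,220:340,::-1],(400,600),interpolation=cv2.INTER_CUBIC)
c=np.zeros((600,800,3),np.uint8);c[:300,:400]=a;c[:,400:]=b;cv2.imwrite("pics/c.png",c)
print(proj("scene",o["position"]+[0,0,-.017]),proj("top",o["position"]))
E
```

```text
2.5167 [ 0.52511305 -0.08217038  0.30048713] [-2.16664546e+01  1.80907085e+01  7.13648506e+01  1.95545147e-03
  9.05905748e+01 -4.29308185e+01] [[-0.3627, 0.9319, -0.0007], [0.9319, 0.3627, 0.0003], [0.0006, -0.0006, -1.0]] [-0.03495463 -0.96010497 -0.43175906]
[277.82617994 100.28776048] [374.453346   279.89040235]
```

View pics/c.png

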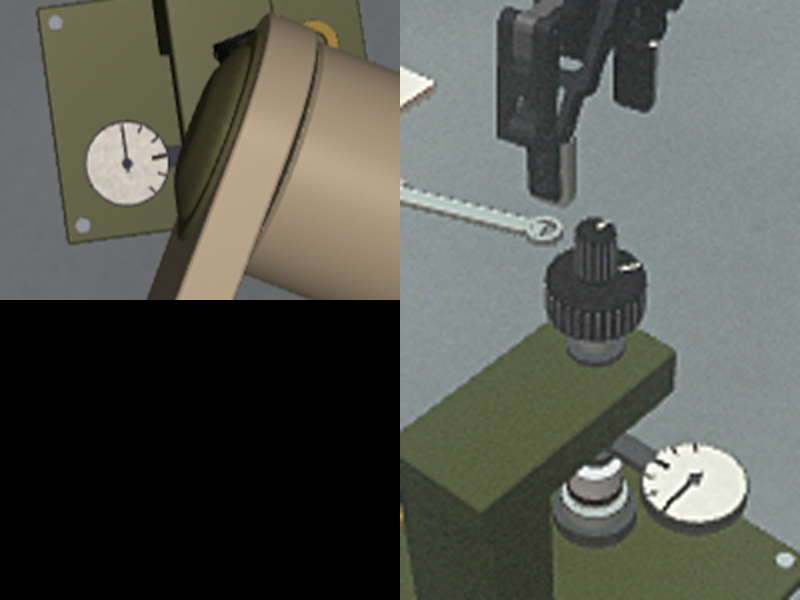

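The dial stays visible in both views and the fingers straddle the knob axis (mid column about 278 against the knob's 278.6). I'll descend to about knob height and check the vertical fit.

Emit:
arm_command(rows="0 0 0 16 0 0 0;0 0 0 16 0 0 0;0 0 0 16 0 0 0;0 0 0 16 0 0 0;0 0 0 16 0 0 0")

```text
time_s: 3.13
position: [0.5252, -0.0822, 0.2201]
tool_rot: [[-0.359, 0.934, 0.0], [0.934, 0.359, -0.0], [-0.0, 0.0, -1.0]]
ft_force: [0.1, -0.4, -0.3]
grip_width: 0.0854
```

Emit:
arm_command(rows="0 0 0 4 0 0 0;0 0 0 0 0 0 0")

```text
time_s: 3.3
position: [0.5249, -0.0821, 0.216]
tool_rot: [[-0.359, 0.933, -0.002], [0.933, 0.359, 0.001], [0.001, -0.002, -1.0]]
ft_force: [0.0, -0.4, 0.9]
grip_width: 0.0854
```

```bash
python3 - <<'E'
from h import *
o=readout.observe();print(o["time_s"],o["position"],o["ft_force"])
b=cv2.resize(eyes.get_image("scene")[80:180,230:330,::-1],(600,600),interpolation=cv2.INTER_CUBIC)
cv2.imwrite("pics/d.png",b)
E
```

```text
3.3 [ 0.52489446 -0.08209599  0.21603546] [ 0.03410639 -0.42608982  0.89126692]
```

View pics/d.png

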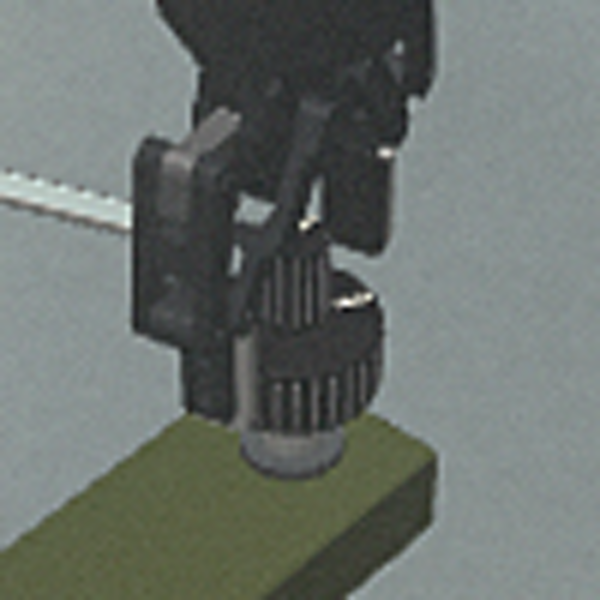

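The near fingertip (row ~425) is level with the middle of the outer knob. That agrees with the corrected height (knob centre z≈0.208). I'll go 9 mm lower and close gently.

Emit:
arm_command(rows="0 0 0 4.5 0 0 0;0 0 0 4.5 0 0 0;0 0 0 0 0 0 0")

```text
time_s: 3.6
position: [0.5251, -0.0821, 0.2074]
tool_rot: [[-0.36, 0.933, -0.0], [0.933, 0.36, 0.0], [0.0, -0.0, -1.0]]
ft_force: [0.1, -0.6, -0.7]
grip_width: 0.0851
```

Emit:
arm_command(rows="0.25 0 0 0 0 0 0;0.25 0 0 0 0 0 0;0.3 0 0 0 0 0 0;0.3 0 0 0 0 0 0;0.3 0 0 0 0 0 0", squeeze=25)

```text
time_s: 4.02
position: [0.5253, -0.0822, 0.208]
tool_rot: [[-0.36, 0.933, 0.0], [0.933, 0.36, -0.0], [-0.0, 0.0, -1.0]]
ft_force: [-1.2, -0.1, 0.0]
grip_width: 0.0594
```

Emit:
arm_command(rows="0.4 0 0 0 0 0 0;0.4 0 0 0 0 0 0;0.4 0 0 0 0 0 0", squeeze=25)

```text
time_s: 4.27
position: [0.5261, -0.082, 0.2084]
tool_rot: [[-0.36, 0.933, 0.003], [0.933, 0.36, 0.0], [-0.001, 0.003, -1.0]]
ft_force: [4.7, 3.8, 3.2]
grip_width: 0.0552
```

```bash
cat >> h.py <<'E'
def needle(im=None,n="top"):
    if im is None: im=eyes.get_image(n)[:,:,::-1]
    x0,y0=(265,250); roi=im[y0:y0+65,x0:x0+66]
    g=cv2.cvtColor(roi,cv2.COLOR_BGR2GRAY)
    m=(g>150).astype(np.uint8); m=cv2.morphologyEx(m,cv2.MORPH_CLOSE,np.ones((5,5)))
    c=max(cv2.findContours(m,0,2)[0],key=cv2.contourArea); (cx,cy),r=cv2.minEnclosingCircle(c)
    M=cv2.moments(cv2.convexHull(c)); cx,cy=M["m10"]/M["m00"],M["m01"]/M["m00"]
    W=cv2.warpPolar(g,(100,720),(cx,cy),r,cv2.INTER_CUBIC)   # columns radius/100, rows angle .5deg, clockwise in image
    d=255-W[:,30:66].astype(float).mean(1); d-=np.median(d); d[d<.4*d.max()]=0
    k=int(d.argmax()); idx=np.arange(k-30,k+31); ww=d[idx%720]
    a=(idx*ww).sum()/ww.sum()*.5
    return round(float((a+90)%360),1),round(cx+x0,2),round(cy+y0,2),round(r,1)
def st():
    o=readout.observe(); R=o["tool_rot"]
    print("t",o["time_s"],"pos",o["position"].round(4),"q6",o["q"][5].round(1),"Ftool",(R.T@o["ft_force"]).round(1),"T",(R.T@o["wrist_torque"]).round(2),"w",round(o["grip_width"],4),"needle",needle())
E
python3 - <<'E'
from h import *
print(needle(cv2.imread("pics/top0.png"))); st()
E
```

```text
(352.0, 303.12, 281.16, 20.4)
t 4.2667 pos [ 0.5261 -0.082   0.2084] q6 -42.8 Ftool [ 1.8  5.8 -3.2] T [-0.92  0.22  0.07] w 0.0552 needle (354.9, 302.64, 281.16, 20.3)
```

Emit:
arm_command(rows="0.4 0 1 0.4 0 0 5;0.4 0 0 0.7 0 0 7;0.4 0 0 0.7 0 0 7;0.4 0 0 0.7 0 0 7;0.4 0 0 0 0 0 0", squeeze=40)

```text
time_s: 4.73
position: [0.5257, -0.082, 0.2057]
tool_rot: [[0.092, 0.996, -0.001], [0.996, -0.092, -0.001], [-0.001, -0.001, -1.0]]
ft_force: [-2.2, 1.2, 6.0]
grip_width: 0.0546
```

```bash
python3 -c "
from h import *
st()"
```

```text
t 4.7333 pos [ 0.5257 -0.082   0.2057] q6 -16.3 Ftool [ 1.  -2.3 -6. ] T [ 0.35 -0.    0.28] w 0.0546 needle (356.2, 302.4, 281.1, 20.2)
```

```bash
sed -i 's/"needle",needle())/"needle",[needle()[:2] for _ in range(3)])/' h.py; python3 -c "
from h import *
st()"
```

```text
t 4.7833 pos [ 0.5257 -0.082   0.2058] q6 -16.6 Ftool [-0.3 -2.7 -4.8] T [0.33 0.06 0.18] w 0.0549 needle [(356.2, 302.4), (356.2, 302.4), (356.2, 302.41)]
```

Emit:
arm_command(rows="0.4 0 0 0.5 0 0 5;0.4 0 0 0 0 0 0")

```text
time_s: 5.1
position: [0.5256, -0.0819, 0.2052]
tool_rot: [[0.176, 0.984, -0.001], [0.984, -0.176, -0.0], [-0.001, -0.001, -1.0]]
ft_force: [-3.1, 0.4, 5.2]
grip_width: 0.0549
```

```bash
python3 -c "
from h import *
st()"
```

```text
t 5.1 pos [ 0.5256 -0.0819  0.2052] q6 -11.4 Ftool [-0.1 -3.2 -5.2] T [ 0.51 -0.05  0.22] w 0.0549 needle [(356.2, 302.4), (356.2, 302.4), (356.2, 302.41)]
```

Emit:
arm_command(rows="0.4 0 -0.5 0.9 0 0 7;0.4 0 0 0 0 0 0")

```text
time_s: 5.42
position: [0.5253, -0.0819, 0.2045]
tool_rot: [[0.296, 0.955, -0.0], [0.955, -0.296, -0.001], [-0.001, 0.0, -1.0]]
ft_force: [-2.3, 0.3, 5.7]
grip_width: 0.0548
```

```bash
python3 -c "
from h import *
st()
a=eyes.get_image('top')[250:315,265:345,::-1]
a0=cv2.imread('pics/top0.png')[250:315,265:345]
b=eyes.get_image('scene')[165:220,260:340,::-1]
f=lambda x:cv2.resize(x,(390,290),interpolation=cv2.INTER_CUBIC)
cv2.imwrite('pics/e.png',np.vstack([np.hstack([f(a0),f(a)]),np.hstack([f(b),f(cv2.imread('pics/scene0.png')[165:220,260:340])])]))"
```

```text
t 5.4167 pos [ 0.5253 -0.0819  0.2045] q6 -4.4 Ftool [-0.4 -2.3 -5.7] T [0.32 0.   0.23] w 0.0548 needle [(356.2, 302.4), (356.2, 302.4), (356.2, 302.41)]
```

View pics/e.png

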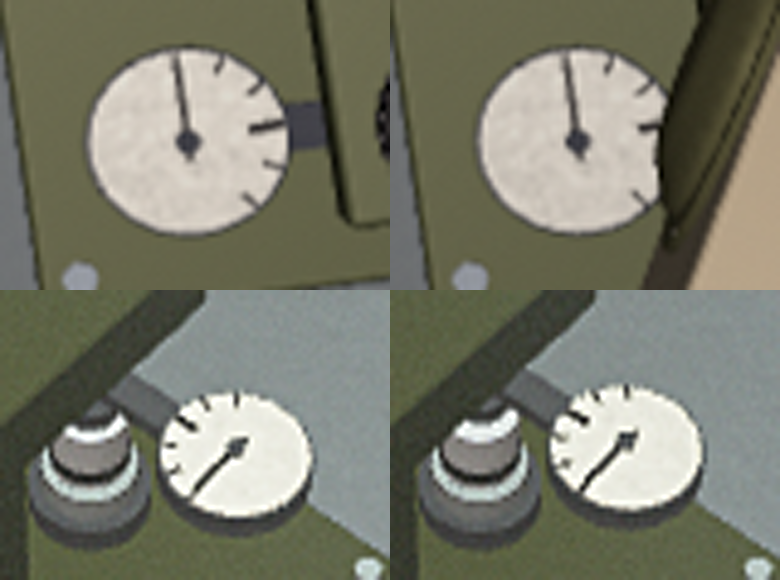

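The needle is still at zero. The wrist now covers the dial's right edge and shifts the centroid, so the reader will use the hub instead.

```bash
cat >> h.py <<'E'
def needle(im=None):
    if im is None: im=eyes.get_image("top")[:,:,::-1]
    g=cv2.cvtColor(im,cv2.COLOR_BGR2GRAY).astype(np.float32)
    c=np.array([303.2,281.8])
    y,x=np.mgrid[270:294,291:315]; d=np.clip(150-g[270:294,291:315],0,None)
    for _ in range(5):
        w=d*((x-c[0])**2+(y-c[1])**2<3.2**2); c=np.array([(w*x).sum(),(w*y).sum()])/w.sum()
    W=cv2.warpPolar(g,(60,720),tuple(c.tolist()),20,cv2.INTER_CUBIC)[:,14:38].mean(1)
    d=np.median(W)-W; ok=np.zeros(720,bool); ok[np.arange(500,500+290)%720]=1; d[~ok]=0
    k=int(d.argmax()); idx=np.arange(k-26,k+27); ww=np.clip(d[idx%720]-.25*d[k],0,None)
    return round(float(((idx*ww).sum()/ww.sum()*.5+90+180)%360-180),1),c.round(2).tolist()
E
python3 -c "
from h import *
print(needle(cv2.imread('pics/top0.png')));print(needle())"
```

```text
(-7.6, [303.08, 281.37])
(-7.3, [303.0, 281.28])
```

Emit:
arm_command(rows="0.4 0 -0.5 1 0 0 7;0.4 0 0 0 0 0 0")

```text
time_s: 5.88
position: [0.5251, -0.0819, 0.2037]
tool_rot: [[0.411, 0.912, 0.001], [0.912, -0.411, -0.001], [-0.001, 0.001, -1.0]]
ft_force: [-1.6, 0.1, 7.6]
grip_width: 0.0548
```

```bash
python3 -c "
from h import *
st()"
```

```text
t 5.8833 pos [ 0.5251 -0.0819  0.2037] q6 2.6 Ftool [-0.6 -1.5 -7.6] T [ 0.21 -0.05  0.23] w 0.0548 needle [(-7.4, [303.01, 281.28]), (-7.4, [303.01, 281.28]), (-7.4, [303.0, 281.28])]
```

Emit:
arm_command(rows="0.4 0 0 0.5 0 0 7;0.4 0 0 0 0 0 0")

```text
time_s: 6.2
position: [0.525, -0.0818, 0.203]
tool_rot: [[0.519, 0.855, 0.0], [0.855, -0.519, -0.001], [-0.001, 0.0, -1.0]]
ft_force: [-1.2, 0.4, 7.4]
grip_width: 0.0546
```

```bash
python3 -c "
from h import *
st()"
```

```text
t 6.2 pos [ 0.525  -0.0818  0.203 ] q6 9.6 Ftool [-0.3 -1.2 -7.4] T [ 0.24 -0.08  0.18] w 0.0546 needle [(-7.2, [302.96, 281.26]), (-7.1, [302.96, 281.26]), (-7.2, [302.96, 281.26])]
```

Emit:
arm_command(rows="0.4 0 0 0.7 0 0 7;0.4 0 0 0 0 0 0")

```text
time_s: 6.52
position: [0.5249, -0.0817, 0.2023]
tool_rot: [[0.619, 0.786, -0.0], [0.786, -0.619, -0.0], [-0.001, 0.0, -1.0]]
ft_force: [-2.5, 0.2, 6.5]
grip_width: 0.0548
```

```bash
python3 -c "
from h import *
st()"
```

```text
t 6.5167 pos [ 0.5249 -0.0817  0.2023] q6 16.6 Ftool [-1.4 -2.1 -6.5] T [ 0.37 -0.14  0.2 ] w 0.0548 needle [(-7.3, [302.96, 281.25]), (-7.2, [302.96, 281.26]), (-7.2, [302.96, 281.26])]
```

Emit:
arm_command(rows="0.4 0 0 0.7 0 0 7;0.4 0 0 0 0 0 0")

```text
time_s: 6.83
position: [0.5247, -0.0816, 0.2015]
tool_rot: [[0.71, 0.704, -0.001], [0.704, -0.71, -0.0], [-0.001, -0.0, -1.0]]
ft_force: [-2.4, 0.9, 6.4]
grip_width: 0.0545
```

```bash
python3 -c "
from h import *
st()"
```

```text
t 6.8333 pos [ 0.5247 -0.0816  0.2015] q6 23.6 Ftool [-1.1 -2.3 -6.4] T [ 0.41 -0.18  0.22] w 0.0545 needle [(4.8, [302.91, 281.02]), (3.8, [302.91, 281.03]), (3.6, [302.91, 281.03])]
```

Contact: the needle moved 11°, about 1.9 N. I'll release, rise, and rewind the wrist for the inner knob.

Emit:
arm_command(rows="0 0 0 0 0 0 0;0 0 0 0 0 0 0;0 0 0 0 0 0 0;0 0 0 0 0 0 0;0 0 0 0 0 0 0")

```text
time_s: 7.4
position: [0.5251, -0.0816, 0.2009]
tool_rot: [[0.706, 0.708, -0.0], [0.708, -0.706, 0.0], [-0.0, -0.0, -1.0]]
ft_force: [0.5, -0.4, 0.2]
grip_width: 0.0854
```

Emit:
arm_command(rows="0 0 0 -8 0 0 0;0 0 0 -12 0 0 0;0 0 0 -13 0 0 0;0 0 0 0 0 0 0")

```text
time_s: 7.73
position: [0.526, -0.0819, 0.2367]
tool_rot: [[0.706, 0.708, 0.004], [0.708, -0.706, -0.002], [0.002, 0.004, -1.0]]
ft_force: [-0.4, -0.2, 0.9]
grip_width: 0.0855
```

Emit:
arm_command(rows="0 0 0 0 0 0 -7;0 0 0 0 0 0 -7;0 0 0 0 0 0 -7;0 0 0 0 0 0 -7;0 0 0 0 0 0 -7")

```text
time_s: 8.15
position: [0.5251, -0.0816, 0.2337]
tool_rot: [[0.166, 0.986, -0.0], [0.986, -0.166, 0.0], [0.0, -0.0, -1.0]]
ft_force: [0.1, -0.7, 0.3]
grip_width: 0.0851
```

Emit:
arm_command(rows="0 0 0 0 0 0 -7;0 0 0 0 0 0 -7;0 0 0 0 0 0 -7;0 0 0 0 0 0 -7;0 0 0 0 0 0 0")

```text
time_s: 8.57
position: [0.525, -0.0816, 0.2337]
tool_rot: [[-0.315, 0.949, -0.0], [0.949, 0.315, 0.0], [0.0, -0.0, -1.0]]
ft_force: [-0.2, -0.1, -0.8]
grip_width: 0.0851
```

```bash
python3 -c "
from h import *
st()
a=cv2.resize(eyes.get_image('scene')[80:180,230:330,::-1],(600,600),interpolation=cv2.INTER_CUBIC)
cv2.imwrite('pics/f.png',a)"
```

```text
t 8.5667 pos [ 0.525  -0.0816  0.2337] q6 -40.0 Ftool [ 0.  -0.3  0.8] T [-0.02  0.04  0.01] w 0.0851 needle [(2.7, [302.91, 281.21]), (2.7, [302.91, 281.21]), (2.7, [302.91, 281.2])]
```

View pics/f.png

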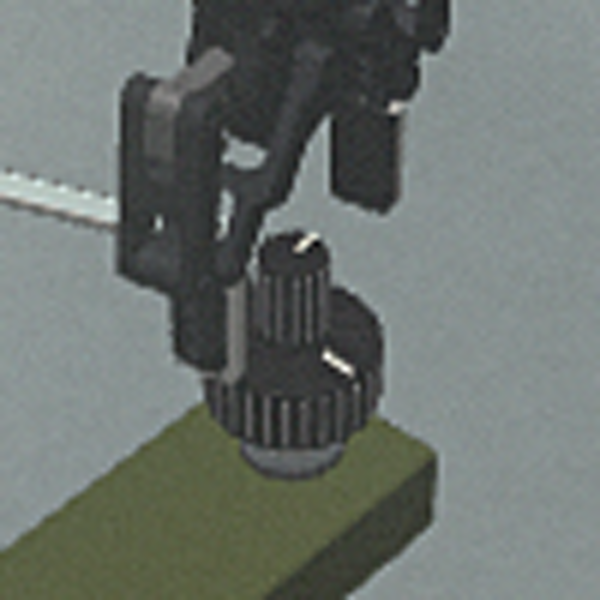

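The needle reads 1.8 N after release. The closed tips would end only 0–4 mm above the outer knob's top face, so I'll raise 4 mm before closing on the inner knob.

Emit:
arm_command(rows="0 0 0 -4 0 0 0;0.4 0 0 0 0 0 0;0.5 0 0 0 0 0 0;0.6 0 0 0 0 0 0;0.6 0 0 0 0 0 0", squeeze=25)

```text
time_s: 9.18
position: [0.5252, -0.0816, 0.238]
tool_rot: [[-0.31, 0.951, -0.0], [0.951, 0.31, -0.0], [0.0, -0.0, -1.0]]
ft_force: [-0.4, 0.5, 0.8]
grip_width: 0.0389
```

Emit:
arm_command(rows="0.65 0 0 0 0 0 0;0.7 0 0 0 0 0 0;0.75 0 0 0 0 0 0;0.8 0 0 0 0 0 0;0.85 0 0 0 0 0 0")

```text
time_s: 9.6
position: [0.5257, -0.0815, 0.2382]
tool_rot: [[-0.311, 0.95, 0.002], [0.95, 0.311, 0.0], [-0.0, 0.002, -1.0]]
ft_force: [4.6, 1.6, -0.4]
grip_width: 0.0208
```

```bash
python3 -c "
from h import *
st()
a=cv2.resize(eyes.get_image('scene')[80:180,230:330,::-1],(600,600),interpolation=cv2.INTER_CUBIC)
cv2.imwrite('pics/g.png',a)"
```

```text
t 9.6 pos [ 0.5257 -0.0815  0.2382] q6 -39.7 Ftool [0.1 4.9 0.4] T [-0.8   0.08 -0.01] w 0.0208 needle [(2.7, [302.91, 281.2]), (2.9, [302.91, 281.21]), (2.7, [302.91, 281.21])]
```

View pics/g.png

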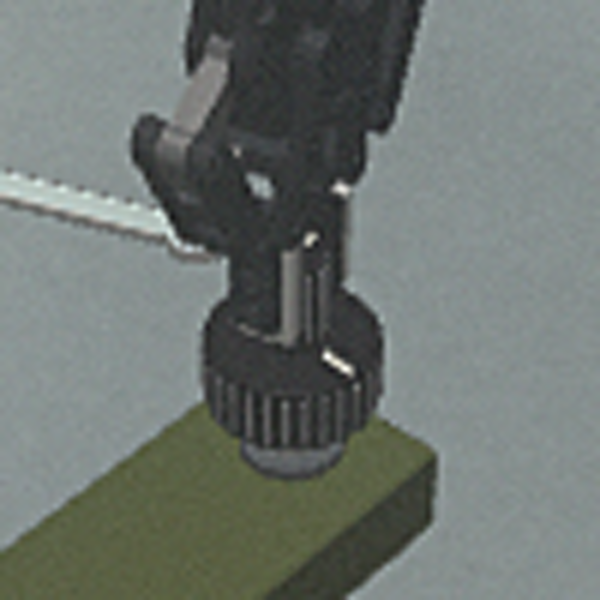

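The pads are on the inner knob (20.8 mm) with no vertical force, and the needle hasn't moved. I'll start with a small turn.

Emit:
arm_command(rows="0.85 0 0.5 0 0 0 0;0.85 0 0 0 0 0 7;0.85 0 0 0 0 0 7;0.85 0 0 0 0 0 0")

```text
time_s: 10.13
position: [0.5256, -0.0815, 0.2382]
tool_rot: [[-0.067, 0.998, 0.0], [0.998, 0.067, -0.0], [-0.0, 0.0, -1.0]]
ft_force: [1.8, 0.6, 2.0]
grip_width: 0.0212
```

```bash
python3 -c "
from h import *
st()"
```

```text
t 10.1333 pos [ 0.5256 -0.0815  0.2382] q6 -25.4 Ftool [ 0.5  1.8 -2. ] T [-0.29  0.24 -0.  ] w 0.0212 needle [(13.5, [302.87, 281.26]), (13.4, [302.88, 281.24]), (13.2, [302.88, 281.23])]
```

Emit:
arm_command(rows="0.85 0 0 0 0 0 7;0.85 0 0 0 0 0 7;0.85 0 0 0 0 0 7;0.85 0 0 0 0 0 7;0.85 0 0 0 0 0 0")

```text
time_s: 10.7
position: [0.5253, -0.0814, 0.2382]
tool_rot: [[0.407, 0.914, -0.001], [0.914, -0.407, 0.0], [-0.0, -0.001, -1.0]]
ft_force: [-0.4, 0.9, 4.2]
grip_width: 0.0211
```

```bash
python3 -c "
from h import *
st()"
```

```text
t 10.7 pos [ 0.5253 -0.0814  0.2382] q6 2.4 Ftool [ 0.7 -0.7 -4.2] T [0.23 0.19 0.04] w 0.0211 needle [(32.9, [302.89, 281.07]), (33.0, [302.91, 281.08]), (33.0, [302.9, 281.08])]
```

Emit:
arm_command(rows="0.85 0 0 0 0 0 7;0.85 0 0 0 0 0 7;0.85 0 0 0 0 0 7;0.85 0 0 0 0 0 7;0.85 0 0 0 0 0 0")

```text
time_s: 11.27
position: [0.5251, -0.0812, 0.2382]
tool_rot: [[0.788, 0.615, -0.001], [0.615, -0.788, 0.001], [-0.001, -0.001, -1.0]]
ft_force: [-3.2, 2.7, 6.0]
grip_width: 0.021
```

```bash
python3 -c "
from h import *
st()"
```

```text
t 11.2667 pos [ 0.5251 -0.0812  0.2382] q6 30.5 Ftool [-0.9 -4.1 -6. ] T [ 0.72 -0.15  0.  ] w 0.021 needle [(53.8, [302.89, 280.98]), (53.3, [302.89, 280.98]), (53.3, [302.89, 280.98])]
```

Emit:
arm_command(rows="0.85 0 -0.5 0 0 0 7;0.85 0 0 0 0 0 7;0.85 0 0 0 0 0 7;0.85 0 0 0 0 0 7;0.85 0 0 0 0 0 0")

```text
time_s: 11.83
position: [0.5249, -0.0808, 0.2382]
tool_rot: [[0.985, 0.173, -0.001], [0.173, -0.985, 0.001], [-0.001, -0.001, -1.0]]
ft_force: [-3.0, 2.5, 5.6]
grip_width: 0.0212
```

```bash
python3 -c "
from h import *
st()
a=cv2.resize(eyes.get_image('top')[250:315,265:345,::-1],(390,290),interpolation=cv2.INTER_CUBIC)
b=cv2.resize(eyes.get_image('scene')[80:230,230:350,::-1],(390,488),interpolation=cv2.INTER_CUBIC)
c=np.zeros((488,780,3),np.uint8);c[:290,:390]=a;c[:,390:]=b;cv2.imwrite('pics/i.png',c)"
```

```text
t 11.8333 pos [ 0.5249 -0.0808  0.2382] q6 58.5 Ftool [-2.5 -3.  -5.6] T [ 0.58 -0.35  0.02] w 0.0212 needle [(73.2, [302.74, 280.99]), (72.9, [302.72, 280.99]), (72.9, [302.72, 280.99])]
```

View pics/i.png

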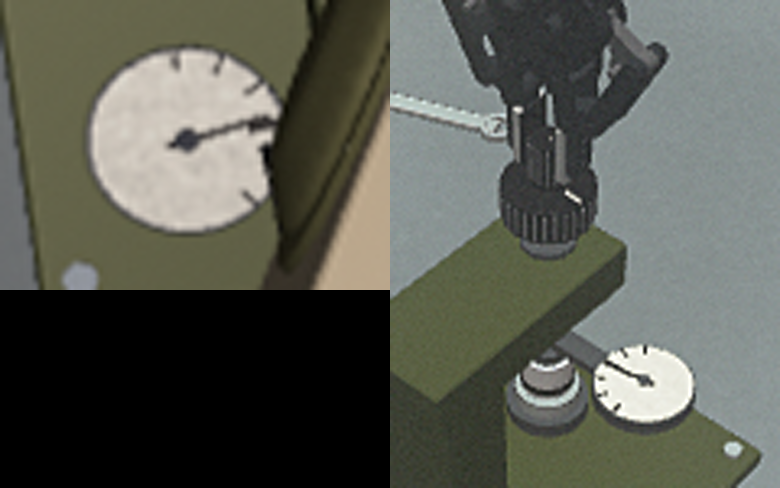

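The needle is just short of the thick 15 N tick, at about 14 N, and the outer knob's mark is still at (287,141). One last small turn, then let go.

Emit:
arm_command(rows="0.85 0 0 0 0 0 6.5;0.85 0 0 0 0 0 0;0.85 0 0 0 0 0 0")

```text
time_s: 12.33
position: [0.5249, -0.0807, 0.2382]
tool_rot: [[0.998, 0.067, -0.001], [0.067, -0.998, 0.001], [-0.001, -0.001, -1.0]]
ft_force: [-2.8, 3.7, 6.4]
grip_width: 0.0211
```

```bash
python3 -c "
from h import *
st()"
```

```text
t 12.3333 pos [ 0.5249 -0.0807  0.2382] q6 64.6 Ftool [-2.5 -3.9 -6.4] T [ 0.61 -0.41  0.01] w 0.0211 needle [(77.4, [302.98, 280.94]), (77.4, [302.98, 280.95]), (77.4, [302.98, 280.95])]
```

About 14.8–15 N. I'll release and lift away.

Emit:
arm_command(rows="0.6 0 0 0 0 0 0;0.4 0 0 0 0 0 0;0.2 0 0 0 0 0 0;0.2 0 0 0 0 0 0")

```text
time_s: 12.82
position: [0.5253, -0.0812, 0.2377]
tool_rot: [[0.998, 0.064, -0.0], [0.064, -0.998, -0.0], [-0.0, 0.0, -1.0]]
ft_force: [-0.0, 0.2, 0.0]
grip_width: 0.0675
```

Emit:
arm_command(rows="0.2 0 0 -10 0 0 0;0.2 0 0 -20 0 0 0;0.2 0 0 -25 0 0 0;0.2 0 0 -25 0 0 0;0.2 0 0 0 0 0 0")

```text
time_s: 13.23
position: [0.5264, -0.0816, 0.3226]
tool_rot: [[0.998, 0.064, 0.008], [0.064, -0.998, -0.003], [0.007, 0.004, -1.0]]
ft_force: [0.4, -0.1, 0.4]
grip_width: 0.0684
```

Emit:
arm_command(rows="0.2 -20 15 -10 0 0 0;0.2 -20 15 0 0 0 0;0.2 -20 15 0 0 0 0;0.2 -20 15 0 0 0 0;0.2 0 0 0 0 0 0")

```text
time_s: 13.65
position: [0.4471, -0.1478, 0.3278]
tool_rot: [[0.998, 0.061, -0.001], [0.061, -0.998, -0.001], [-0.001, 0.001, -1.0]]
ft_force: [1.1, 0.5, -0.3]
grip_width: 0.0682
```

```bash
python3 -c "
from h import *
st()
T=eyes.get_image('top')[:,:,::-1]
a=cv2.resize(T[250:315,265:345],(390,290),interpolation=cv2.INTER_CUBIC)
b=cv2.resize(eyes.get_image('scene')[80:230,230:350,::-1],(390,488),interpolation=cv2.INTER_CUBIC)
c=np.zeros((488,780,3),np.uint8);c[:290,:390]=a;c[:,390:]=b;c[290:485,:390]=cv2.resize(T[175:325,240:440],(390,195));cv2.imwrite('pics/j.png',c)"
```

```text
t 13.65 pos [ 0.4471 -0.1478  0.3278] q6 53.8 Ftool [ 1.1 -0.4  0.3] T [-0.02 -0.03  0.01] w 0.0682 needle [(77.0, [302.82, 280.96]), (77.0, [302.82, 280.96]), (77.0, [302.82, 280.97])]
```

View pics/j.png

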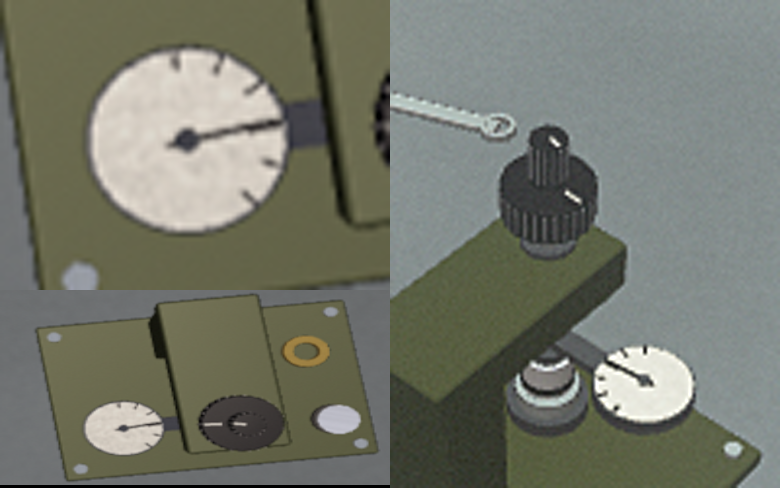

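The needle lies on the thick 15 N tick, the spare and ring are where they were, and the robot is clear. I'm handing in.

```bash
python3 -c "
from rig import env
print(env.close_job())"
```

```text
the job is handed in; nothing more can be done
None
```

The gauge stands at 15 N and I handed the job in with the arm well clear of the stand; no verdict was reported.

- **Outer knob:** I turned it clockwise about 66° in small steps until the needle moved. It read 1.9 N at touch and 1.8 N after I let go.
- **Inner knob:** I turned only this one, about 105°, until the needle lay on the thick 15 N tick. After release my reader gave 14.7 N, and no reading at any point was above 15 N.
- **Other checks:** The outer knob's mark did not move while I turned the inner knob. The module, spare and brass ring looked to be where they started. I judged that by eye and did not measure the module's position. The robot's clock read about 13.7 s shortly before hand-in.
- **Disagreement:** Heights triangulated with the scene camera came out about 5–10 mm low against the known heights of the stand. I corrected for this and checked both knob grips in close-up pictures.

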